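Shut the gate of the wire stock bin and drop its latch

ROBOT

A 6-joint arm with a two-finger parallel gripper is mounted at the origin on the work surface. World frame = base frame: x ahead of the robot, y to its left, z up, the work surface at z = 0. Lengths are in mm, angles in rad, forces in N, time in s.
With the tool pointing down it reaches from about 350 to 875 mm from the base axis. Payload 4.2 kg.
Tool frame: the origin (TCP) lies at the very end of the fingers, on their centre line; the grasp point (between the pads) lies 19 mm behind it; z points along the fingers, y is the line along which they close (so a half turn about z gives the same grasp; the last joint's range is limited). The gripper opens to 85 mm and grips with 20 to 120 N. Pads are 22 mm wide; open, the fingers measure 114 mm over their backs; the gripper's body (76 mm by 85 mm) begins 54 mm behind the grasp point. The pads swing forward as they close: fully open they stand 13 mm farther back than shut.
Start: joints at [-0.937, 0.385, 0.008, 0, -1.194, -0.259], TCP at [228.818, -581.585, 195.812] pointing down, gripper open.
Joint ranges: [-3.14, 3.14], [-1.21, 2.06], [-1.07, 1.41], [-3.16, 2.05], [-2.99, -0.16], [-3.1, 3.1]. Speed limits (rad/s): [2.79, 2.79, 3.14, 3.14, 3.14, 3.14].

INTERFACE

Orientations are given as a unit quaternion [x, y, z, w].
In Python, from bench import arm gives the robot as it stands.
- The arm moves only by the tool servo_tool, never from a script. Its argument "rows" is a list that holds one entry, the list of rows, each a list of 7 numbers: the finger opening in mm, from 0 to 85.4, then the shift along the tool's x, y, z in mm, then the turn, a rotation vector about the tool's x, y, z in rad. A call has 1 to 10 rows; each row is the pose to reach, as a shift and turn from the pose commanded when the call began, along the tool's axes at that moment; what a row does not reach only later rows make up. A row lasts 1/8 s, in which the tool goes at most 62.5 mm and 10.7 degrees, less where a joint would pass 70% of its speed; a pose out of reach is approached as far as the arm can. A call with a gripper value outside its range is refused whole. The fingers move at their own pace and stop on an object; the grip force is fixed at half the most. Time passes only in rows, so rows that repeat a pose let the fingers close. It gives the time, the measured TCP pose, the force, the opening and the grip force at its end, in the units of the state.
- arm.read_state(): the state, without advancing time (a new reading comes with each control period).
- arm.get_image(name): name is "scene" or "top" or "wrist"; returns the picture (384x512x3 uint8, red, green, blue); there is no depth.
- arm.camera_params(name): a dict with "intrinsics" (3x3 intrinsics, pixels), "R" (3x3) and "t" (3): a world point X has camera coordinates R X + t. Camera axes: x right, y down, z forward; pixel columns grow to the right and rows downward; lengths in mm; the calibration is good to about 2 mm. A picture is of the moment at which its call begins: read the wrist's pose just before it. camera_params takes no time and is no camera call; for the wrist camera it gives the pose at the moment of the call.
- arm.job_done(): hands the job in; it is judged then, once.
The state is a dict: "clock": time; "joints": joint angles; "joint_vel": joint speeds; "joint_efforts": joint torques, N m; "position": TCP position; "ee_rot": TCP orientation; "contact_force": force on the tool from outside, world axes, zero at the start; "wrist_torque": the same for the moment, N m; "gripper_width": finger opening in mm; "grasp_force": force on a finger pad.
Only numpy, scipy, OpenCV 4.12 (cv2) and the standard library are available. Lean on these libraries where they do the work, as an engineer would, in place of code of your own. Each camera call takes 0.05 s, during which the arm holds its last target. There are 200 camera calls.

TASK

The gate of the wire stock bin stands ajar. Lift the gate's latch bar by its upright tab, swing the gate shut so that the bar passes over the lip of the keeper on the bin's post, and let the bar drop fully down into the notch so that the gate is latched; then let go. Do not shove away or knock over the cans and the jar in and around the bin.

Things in the scene. Friction and masses are not known exactly. Their poses are not given: they have to be found in the camera images.
- bin: Open-topped wire stock bin of plain steel, fixed to the table, 250 deep (x) x 300 wide (y) x 140 high. Origin: centre of its underside, on the table. x points from its open front to its back, y to the left seen from the front. The gate hangs in the front on the left front post (hinge axis at bin x -120, y +134); the keeper is on the right front post.
- gate (a joint): Gate angle, rad: 0 shut (against its stop), grows as its free right end swings out towards bin -x; limit 1.2, starts at 0.3 to 0.55. Upright hinge, light friction (0.06 N m), stays where left. Wire panel 10 thick, 255 wide from the hinge axis, top 140 above the table. A latched gate keeps a few hundredths of a rad of play.
- gate_hinge (a point): Point on the gate's upright hinge axis, 120 above the table. Its frame turns with the gate: y points along the gate from its free end to the hinge, x through the gate towards the inside of the bin, z up.
- latch_bar (a joint): Angle of the latch bar on the gate, rad: 0 level (resting on a pin), grows as its nose is raised, limit 0.9. Falls to 0 by its own weight when let go. Held at 0.15 or more it clears the keeper's lip; level, it strikes the lip and stops the gate at about 0.12. Its level pivot axis is square to the gate, 80 along the gate from the hinge axis, 120 above the table, 16 in front of the gate's mid-plane.
- latch_tab (a point): Grasp point on the bar's upright flat steel tab, 12 thick (across the gate, x) and 30 wide (along it, y). Bar level: this point is 168 above the table, 28 above the gate's top, 22 below the tab's top, 16 in front of the gate's mid-plane, 200 from the hinge axis along the gate, 120 from the pivot along and 48 above it. Pinch the flat faces, a finger on each side. Bar and tab: 0.25 kg.
- latch_nose (a point): On the latch bar's centre line, 15 from its free end and 205 from its pivot. The bar is a flat steel strip 8 thick (across the gate), 16 high, 240 long, on the gate's outer face; its centre line is 120 above the table when level.
- keeper_notch (a point): Middle of the keeper's notch floor, below where the latched bar lies, 110 above the table, on the front of the right front post. The keeper is a U-shaped steel bracket 20 wide along the gate, open at the top and ends: notch 28 wide (bin x), closed in front by an upright lip 10 thick, its top 132 above the table, 20 above the level bar's underside.
- can_a_mid (a point): Centre of a paper-labelled food can, 74 diameter x 110 high, standing in the bin. To be left alone.
- can_b_mid (a point): Centre of another such can, 74 diameter x 110 high, standing in the bin. To be left alone.
- can_c_mid (a point): Centre of a smaller can, 66 diameter x 80 high, standing on the table in front of the bin on the hinge side. To be left alone.
- jar_mid (a point): Centre of a lidded jar, 68 diameter x 110 high, standing on the table beside the bin on the keeper side. To be left alone.
There are look-alikes about, which are no part of the job. Leave any purple look-alike of the part that bears can_b_mid alone.

How it is judged (in metres and radians):
On the way:
1. the latch bar is raised while the gate is still outside the keeper (value of joint latch_bar above 0.06 rad and value of joint gate above 0.09 rad), for 0.1 s.
At the end, for the whole second after the job is handed in: The gate is shut (under 0.075 rad, which is behind the keeper's lip) and at rest, and the latch bar lies down in the notch (under 0.03 rad from level); the two cans in the bin, the can in front and the jar beside stand (tilt under 0.6 rad) within 80 mm of where they were (value of joint gate below 0.075 rad and value of joint latch_bar below 0.03 rad and velocity of joint gate between -0.05 and 0.05 rad/s and not (angle between any of can_a_mid, can_b_mid, can_c_mid, jar_mid's own z axis and vertical above 0.6 rad or distance of any of can_a_mid, can_b_mid, can_c_mid, jar_mid from where it was at the start of the episode above 0.08 m)); the robot touches nothing.
It fails at once if a can or the jar is knocked over (tilted by more than 0.6 rad) (angle between any of can_a_mid, can_b_mid, can_c_mid, jar_mid's own z axis and vertical above 0.6 rad).
It fails at once if a can or the jar is pushed more than 80 mm from its place (distance of any of can_a_mid, can_b_mid, can_c_mid, jar_mid from where it was at the start of the episode above 0.08 m).
It also fails if it takes over 35 s, if anything falls off the work surface, if the arm or the gripper's body presses on something with over 40 N, if the wrist force passes 120 N, or if a joint passes its speed limit or range.

## Working session

There is one attempt and no reset: what is moved stays moved. The work goes in short steps, Python scripts to look and compute and a tool call to move; the robot and the scene stay as the last step left them, time stands still between calls to the robot, and variables do not carry over. Pictures are saved under pics/ and viewed, at most 10 in all, crops included, and the job is handed in when it is done.

Besides the shell and the picture viewer there is one more tool, called after "Call:" by a JSON object that holds its "op" and its "data". servo_tool: Moves the arm, as the interface text tells. Its arguments: {"type":"object","properties":{"rows":{"type":"array"}},"required":["rows"]}

```bash
mkdir -p pics
cat > h.py <<'E'
import numpy as np, cv2
from bench import arm
np.set_printoptions(precision=2,suppress=True)
def save(n,f):
    im=arm.get_image(n); cv2.imwrite('pics/'+f,im[:,:,::-1]); return im
def proj(n,X,p=None):
    p=p or arm.camera_params(n); c=np.array(p['R'])@np.array(X,float)+np.array(p['t']); q=np.array(p['intrinsics'])@c; return q[:2]/q[2]
def ray(n,uv,p=None):
    p=p or arm.camera_params(n); R=np.array(p['R']); d=R.T@np.linalg.inv(p['intrinsics'])@np.array([*uv,1.]); return -R.T@np.array(p['t']),d
def atz(n,uv,z,p=None):
    o,d=ray(n,uv,p); return o+d*(z-o[2])/d[2]
E
python3 - <<'E'
from h import *
s=save('scene','s0.png'); t=save('top','t0.png')
for n in('scene','top'):
    p=arm.camera_params(n); print(n,-np.array(p['R']).T@np.array(p['t']))
print(arm.read_state())
E
```

```text
scene [1472.38  159.52  874.19]
top [ 555.23    8.51 1051.63]
{'clock': 0.1, 'joints': array([-0.94,  0.39,  0.01, -0.  , -1.19, -0.26]), 'joint_vel': array([ 0., -0.,  0.,  0., -0., -0.]), 'joint_efforts': array([ -0.  , -39.33,  18.89,   4.2 ,  -0.  ,  -0.  ]), 'position': array([ 228.58, -581.07,  194.84]), 'ee_rot': array([-0.19,  0.98,  0.  , -0.  ]), 'contact_force': array([0.01, 0.79, 0.14]), 'wrist_torque': array([ 0.01,  0.02, -0.03]), 'grasp_force': 0.0, 'gripper_width': 85.33963261723437}
```

View pics/s0.png

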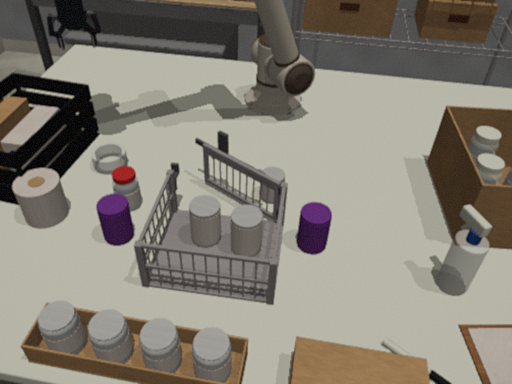

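View pics/t0.png

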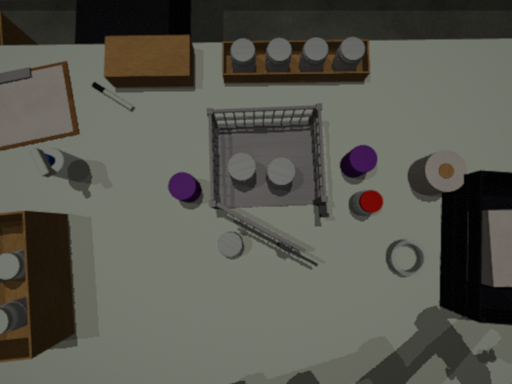

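The scene view shows the bin with its gate ajar: the dark tab is near (223,143) and the bar nose near (198,142). In the top view the hinge is near (216,206), the gate's free end near (316,264), the keeper near (322,207) and the red jar near (369,203). The purple look-alike cans are at (183,186) and (362,160) and stay untouched.

Things that could be taken for the tab:
- Dark upright on the gate, scene (223,143).
- Keeper or post piece, scene (175,168), top (322,207).

I choose the upright on the gate and check it in a crop.

Run:
```python
import cv2,numpy as np
a=cv2.imread('pics/s0.png')[115:225,150:300]; b=cv2.imread('pics/t0.png')[190:280,200:340]
a=cv2.resize(a,None,fx=2.6*2,fy=2.6*2,interpolation=3)[:, :]
b=cv2.resize(b,None,fx=5.6,fy=5.6,interpolation=3)
cv2.imwrite('pics/s0c.png',a); cv2.imwrite('pics/t0c.png',b); print(a.shape,b.shape)
```

```text
(572, 780, 3) (504, 784, 3)
```

View pics/s0c.png

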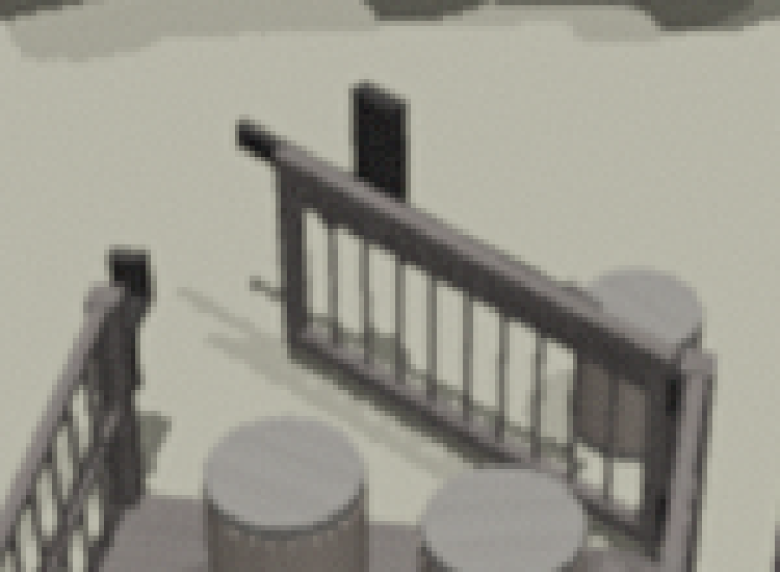

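View pics/t0c.png

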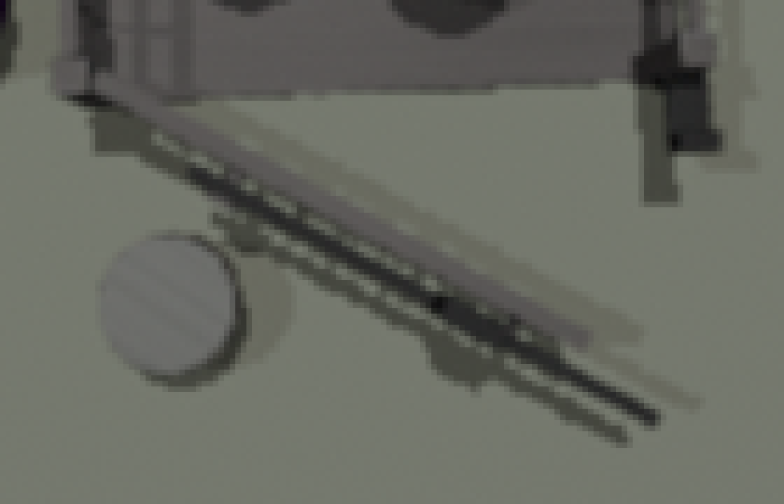

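The crops confirm the tab, a dark plate on the gate's outer side at scene about (223,133), and the bar end at scene (196,141), top (317,265). The keeper is at scene about (175,165), top (324,215).

```bash
cat >> h.py <<'E'
def bin2w(v,b): # v: bx,by,yaw,th ; b bin coords
    c,s=np.cos(v[2]),np.sin(v[2]); return np.array([v[0]+c*b[0]-s*b[1],v[1]+s*b[0]+c*b[1],b[2]])
def gate2w(v,s_,x,z,th=None):
    th=v[3] if th is None else th
    return bin2w(v,[-120-s_*np.sin(th)+x*np.cos(th),134-s_*np.cos(th)-x*np.sin(th),z])
E
python3 - <<'E'
from h import *
from scipy.optimize import least_squares
P={n:arm.camera_params(n) for n in('scene','top')}
C=lambda x,y:(150+x/5.2,115+y/5.2); T=lambda x,y:(200+x/5.6,190+y/5.6)
obs=[('top',T(655,418),'g',(300,-16,122),1),('scene',C(241,137),'g',(300,-16,120),1),
('top',T(587,337),'g',(255,0,140),1),('scene',C(278,148),'g',(255,0,140),.7),
('scene',C(382,92),'g',(200,-16,190),1),('top',T(693,138),'b',(-155,-145,132),.6),
('top',(211,109),'b',(120,145,140),.4),('top',(318,107),'b',(120,-145,140),.4),('top',T(72,78),'b',(-120,145,140),.4),('scene',C(130,258),'b',(-155,-145,132),.5)]
def pt(v,k,a): return gate2w(v,*a) if k=='g' else bin2w(v,a)
f=lambda v:np.concatenate([w*(proj(n,pt(v,k,a),P[n])-uv) for n,uv,k,a,w in obs])
r=least_squares(f,[600,0,0,.4],x_scale=[100,100,1,1],loss='soft_l1')
print(r.x); np.save('v.npy',r.x)
for n,uv,k,a,w in obs: print(n,a,proj(n,pt(r.x,k,a),P[n])-uv)
v=r.x
print('tab',gate2w(v,200,-16,168),'pivot',gate2w(v,80,-16,120))
for n,uv,z in(('jar',(371,202),110),('canc',(231,244),80)): print(n,atz('top',uv,z,P['top']))
E
```

```text
[739.48 -28.97   0.02   0.51]
top (300, -16, 122) [-0.67 -0.37]
scene (300, -16, 120) [-0.58 -0.54]
top (255, 0, 140) [-0.54  0.51]
scene (255, 0, 140) [0.12 0.26]
scene (200, -16, 190) [-0.57  0.49]
top (-155, -145, 132) [ 0.9  -0.21]
top (120, 145, 140) [-2.67  1.7 ]
top (120, -145, 140) [2.54 0.74]
top (-120, 145, 140) [-3.2  -0.63]
scene (-155, -145, 132) [-0.99 -0.6 ]
tab [508.76 -65.45 168.  ] pivot [565.52  40.28 120.  ]
jar [ 618.55 -301.92  110.  ]
canc [512.36  64.24  80.  ]
```

```bash
cat >> h.py <<'E'
from scipy.spatial.transform import Rotation as Ro
def tpose(v,th,al,up=0.,gz=4.,sgn=1):
    """TCP pose for gripping the tab gz mm above latch_tab, gate th, bar al, retreated up mm along tool z"""
    c,s=np.cos(al),np.sin(al); a,b=120,48+gz
    p=gate2w(v,80+a*c-b*s,-16,120+a*s+b*c,th)
    ang=v[2]-th
    xg=np.array([np.cos(ang),np.sin(ang),0]); e=np.array([np.sin(ang),-np.cos(ang),0])
    up_t=c*np.array([0,0,1])-s*e      # tab's up direction
    y=sgn*xg; z=-up_t; x=np.cross(y,z)
    return p+(19-up)*z, Ro.from_matrix(np.c_[x,y,z])
def rel(p0,R0,p,R): return np.r_[R0.inv().apply(p-p0),(R0.inv()*R).as_rotvec()]
def here():
    s=arm.read_state(); return s['position'],Ro.from_quat(s['ee_rot'])
E
python3 - <<'E'
from h import *
v=np.load('v.npy'); p0,R0=here(); print(R0.as_matrix())
for g in(1,-1):
    p,R=tpose(v,v[3],0,up=90,sgn=g); print(g,p,rel(p0,R0,p,R))
E
```

```text
[[-0.93 -0.37 -0.  ]
 [-0.37  0.93  0.  ]
 [ 0.    0.   -1.  ]]
1 [508.76 -65.45 243.  ] [-449.41  377.44  -47.47    0.     -0.      2.44]
-1 [508.76 -65.45 243.  ] [-449.41  377.44  -47.47    0.      0.     -0.7 ]
```

Call:
{"op": "servo_tool", "data": {"rows": [[[85, -30, 25, -47, 0, 0, -0.05], [85, -75, 63, -47, 0, 0, -0.12], [85, -120, 100, -47, 0, 0, -0.2], [85, -165, 138, -47, 0, 0, -0.28], [85, -210, 176, -47, 0, 0, -0.36], [85, -255, 214, -47, 0, 0, -0.44], [85, -300, 252, -47, 0, 0, -0.52], [85, -350, 294, -47, 0, 0, -0.6], [85, -400, 336, -47, 0, 0, -0.66], [85, -449, 377, -47, 0, 0, -0.7]]]}}

```text
clock: 1.35
position: [505.6, -70.5, 242.7]
ee_rot: [-0.513, 0.859, 0.0, -0.0]
contact_force: [0.2, -1.6, 0.2]
gripper_width: 84.7
grasp_force: 0.0
```

Run:
```python
from h import *
v=np.load('v.npy'); p0,R0=here(); P=arm.camera_params('wrist'); im=save('wrist','w0.png'); s=arm.read_state()
print(s['clock'],p0,s['joints']); p,R=tpose(v,v[3],0,up=90,sgn=-1); print(rel(p0,R0,p,R))
for a in((200,-16,190),(300,-16,120),(255,0,140)): print(a,proj('wrist',gate2w(v,*a),P))
```

```text
1.4 [505.64 -70.51 242.68] [ 0.19  0.16 -0.18 -0.   -1.22 -0.68]
[-5.93 -0.35 -0.32  0.   -0.   -0.  ]
(200, -16, 190) [257.14 203.31]
(300, -16, 120) [256.74  84.05]
(255, 0, 140) [240.17 132.36]
```

View pics/w0.png

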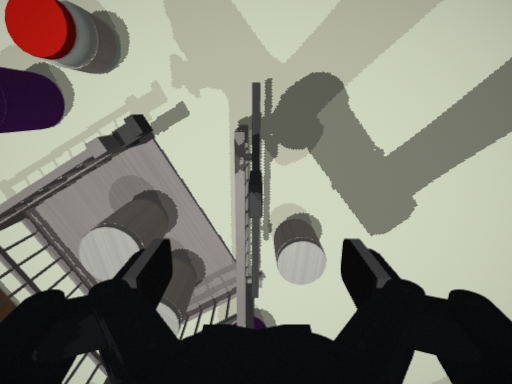

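The wrist view shows the tab at about (256,195) and the bar end at (256,83), both within a few pixels of the model. I descend over the tab, stopping first at 40 mm up.

Call:
{"op": "servo_tool", "data": {"rows": [[[75, 0, 0, 10, 0, 0, 0], [75, 0, 0, 30, 0, 0, 0], [75, 0, 0, 50, 0, 0, 0], [75, 0, 0, 50, 0, 0, 0]]]}}

```text
clock: 1.9
position: [503.1, -73.8, 190.8]
ee_rot: [-0.511, 0.86, 0.001, -0.002]
contact_force: [0.4, -0.4, 0.8]
gripper_width: 74.9
grasp_force: 0.0
```

Run:
```python
from h import *
v=np.load('v.npy'); p0,R0=here()
p,R=tpose(v,v[3],0,sgn=-1); print(p0,rel(p0,R0,p,R))
```

```text
[503.07 -73.79 190.79] [-10.15  -1.18  37.75   0.    -0.    -0.01]
```

Call:
{"op": "servo_tool", "data": {"rows": [[[75, -10, -1, 15, 0, 0, -0.01], [75, -10, -1, 38, 0, 0, -0.01], [75, -10, -1, 38, 0, 0, -0.01], [40, -10, -1, 38, 0, 0, -0.01], [0, -10, -1, 38, 0, 0, -0.01], [0, -10, -1, 38, 0, 0, -0.01], [0, -10, -1, 38, 0, 0, -0.01]]]}}

```text
clock: 2.78
position: [511.1, -64.2, 155.2]
ee_rot: [-0.516, 0.856, -0.0, 0.0]
contact_force: [-0.4, -0.6, 0.8]
gripper_width: 1.3
grasp_force: 0.0
```

Run:
```python
from h import *
v=np.load('v.npy'); p0,R0=here(); print(arm.read_state()['contact_force'])
p,R=tpose(v,v[3],0,sgn=-1); print(p0,rel(p0,R0,p,R))
for a in(.1,.2,.28,.32): print(a,rel(p,R,*tpose(v,v[3],a,sgn=-1)))
```

```text
[-0.43 -0.58  0.78]
[511.09 -64.19 155.18] [ 2.2   1.47  2.18 -0.    0.    0.01]
0.1 [ -3.89   0.   -11.82   0.     0.1    0.  ]
0.2 [ -8.95  -0.   -23.18   0.     0.2    0.  ]
0.28 [-13.79   0.   -31.88   0.     0.28   0.  ]
0.32 [-16.47  -0.   -36.07   0.     0.32   0.  ]
```

The fingers shut to 1.3 mm, so the grasp missed the tab. I look again.

Run:
```python
from h import *
P=arm.camera_params('wrist'); w=save('wrist','w1.png'); s=save('scene','s1.png'); t=save('top','t1.png')
c=cv2.resize(s[110:225,140:300],(600,431),interpolation=3)
d=cv2.resize(w,(600,450)); 
cv2.imwrite('pics/m1.png',np.hstack([cv2.resize(c,(400,287)),cv2.resize(w,(383,287))])[:,:,::-1])
v=np.load('v.npy')
for a in((200,-16,190),(300,-16,120),(255,0,140)): print(a,proj('wrist',gate2w(v,*a),P))
print(arm.read_state()['gripper_width'])
```

```text
(200, -16, 190) [260.98 239.86]
(300, -16, 120) [260.92  60.64]
(255, 0, 140) [236.35 129.97]
-0.3367103592197378
```

View pics/m1.png

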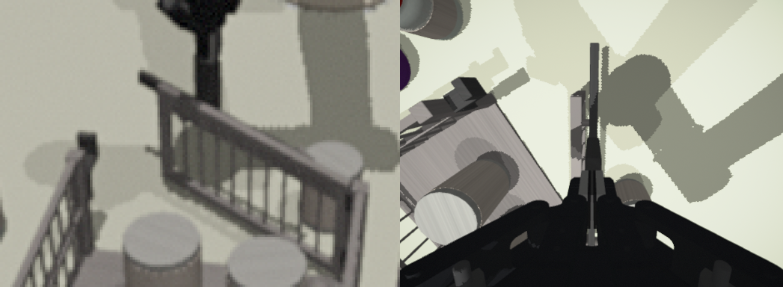

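Run:
```python
from h import *
P=arm.camera_params('wrist'); w=cv2.imread('pics/w1.png'); p0,R0=here()
print(p0,arm.read_state()['contact_force'],proj('wrist',p0,P),proj('wrist',p0-19*R0.as_matrix()[:,2],P),-np.array(P['R']).T@P['t'])
a=cv2.resize(w[120:320,190:330],None,fx=2.9,fy=2.9,interpolation=3)
b=cv2.resize(cv2.imread('pics/w0.png')[70:270,190:330],None,fx=2.8,fy=2.9,interpolation=3)
cv2.imwrite('pics/m2.png',np.hstack([a,b[:a.shape[0]]])); print(a.shape,b.shape)
v=np.load('v.npy')
for s_ in(185,200,215):
  for z in(140,168,190): print(s_,z,proj('wrist',gate2w(v,s_,-16,z),P))
```

```text
[510.96 -64.19 154.94] [ 0.81 -0.83 -0.41] [257.95 219.92] [258.14 231.68] [ 478.94 -127.16  332.87]
(580, 406, 3) (580, 392, 3)
185 140 [259.54 228.85]
185 168 [260.03 246.63]
185 190 [260.54 264.79]
200 140 [259.73 209.3 ]
200 168 [260.27 224.53]
200 190 [260.82 240.18]
215 140 [259.93 188.94]
215 168 [260.51 201.37]
215 190 [261.11 214.23]
```

View pics/m2.png

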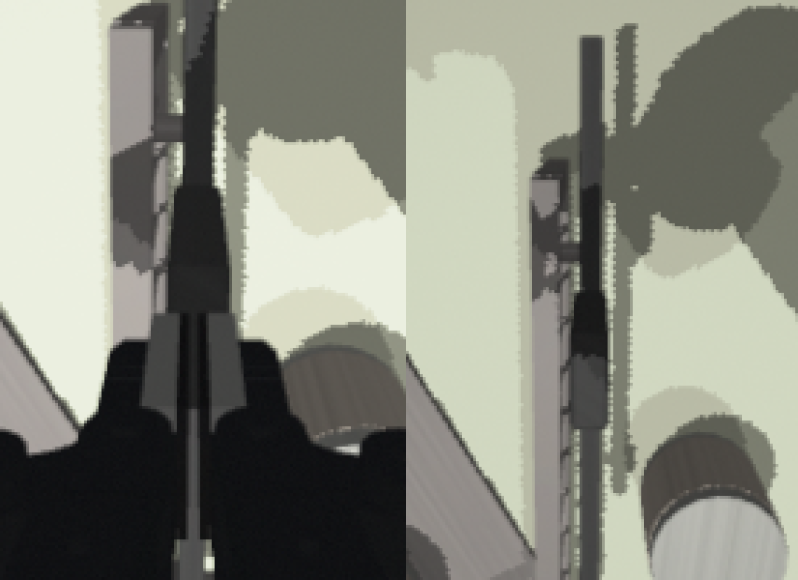

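Run:
```python
from h import *
P=arm.camera_params('wrist'); p0,R0=here(); print(P['intrinsics'][0])
M=R0.as_matrix()
for x in(-11,0,11):
  for y in(-42.5,42.5,0):
    for z in(-13,0,-35): print((x,y,z),proj('wrist',p0+M@[x,y,z],P))
print(arm.read_state())
```

```text
[287.77   0.   256.2 ]
(-11, -42.5, -13) [190.52 243.96]
(-11, -42.5, 0) [194.75 235.25]
(-11, -42.5, -35) [181.84 261.81]
(-11, 42.5, -13) [325.6  243.84]
(-11, 42.5, 0) [321.12 235.14]
(-11, 42.5, -35) [334.78 261.67]
(-11, 0, -13) [258.06 243.9 ]
(-11, 0, 0) [257.93 235.19]
(-11, 0, -35) [258.31 261.74]
(0, -42.5, -13) [189.38 227.77]
(0, -42.5, 0) [193.76 219.98]
(0, -42.5, -35) [180.39 243.78]
(0, 42.5, -13) [326.77 227.65]
(0, 42.5, 0) [322.14 219.86]
(0, 42.5, -35) [336.29 243.64]
(0, 0, -13) [258.08 227.71]
(0, 0, 0) [257.95 219.92]
(0, 0, -35) [258.34 243.71]
(11, -42.5, -13) [188.2  211.01]
(11, -42.5, 0) [192.73 204.21]
(11, -42.5, -35) [178.87 225.03]
(11, 42.5, -13) [327.98 210.89]
(11, 42.5, 0) [323.19 204.09]
(11, 42.5, -35) [337.86 224.89]
(11, 0, -13) [258.09 210.95]
(11, 0, 0) [257.96 204.15]
(11, 0, -35) [258.36 224.96]
{'clock': 2.925, 'joints': array([ 0.19,  0.23, -0.32,  0.  , -1.02, -0.68]), 'joint_vel': array([-0.,  0., -0.,  0.,  0.,  0.]), 'joint_efforts': array([  0.  , -29.85,  17.26,   3.83,   0.  ,  -0.  ]), 'position': array([510.96, -64.19, 154.94]), 'ee_rot': array([-0.52,  0.86, -0.  ,  0.  ]), 'contact_force': array([ 0.81, -0.83, -0.41]), 'wrist_torque': array([ 0.03, -0.03,  0.04]), 'grasp_force': 0.0, 'gripper_width': -0.3367103592197378}
```

The wrist view explains it. The tab is where the model puts it, but the fingertips appear about 37 mm nearer the camera than the stated TCP, so the fingers closed just above the tab. I open, go lower in steps while watching the force, and close again.

Call:
{"op": "servo_tool", "data": {"rows": [[[60, 0, 0, -5, 0, 0, 0], [60, 0, 0, -5, 0, 0, 0], [60, 0, 0, -5, 0, 0, 0], [60, 1, 1, 10, 0, 0, 0], [60, 2, 1, 22, 0, 0, 0.01], [60, 2, 1, 30, 0, 0, 0.01], [0, 2, 1, 30, 0, 0, 0.01], [0, 2, 1, 30, 0, 0, 0.01], [0, 2, 1, 30, 0, 0, 0.01], [0, 2, 1, 30, 0, 0, 0.01]]]}}

```text
clock: 4.18
position: [509.7, -65.5, 125.4]
ee_rot: [-0.512, 0.859, -0.0, 0.001]
contact_force: [0.6, -1.2, 0.7]
gripper_width: 10.9
grasp_force: 59.4
```

Run:
```python
from h import *
P=arm.camera_params('wrist'); w=save('wrist','w2.png');s=save('scene','s2.png')
cv2.imwrite('pics/m3.png',np.hstack([cv2.resize(w[120:320,190:330],(406,580),interpolation=3),cv2.resize(s[100:220,160:240],(387,580),interpolation=3)])[:,:,::-1])
st=arm.read_state();v=np.load('v.npy'); p0,R0=here()
print(st['contact_force'],st['gripper_width'],st['grasp_force'],rel(p0,R0,*tpose(v,v[3],0,sgn=-1)))
```

```text
[ 0.31 -1.32  2.03] 11.503323651356208 59.48133587837219 [  0.32   0.76 -27.66  -0.     0.    -0.  ]
```

View pics/m3.png

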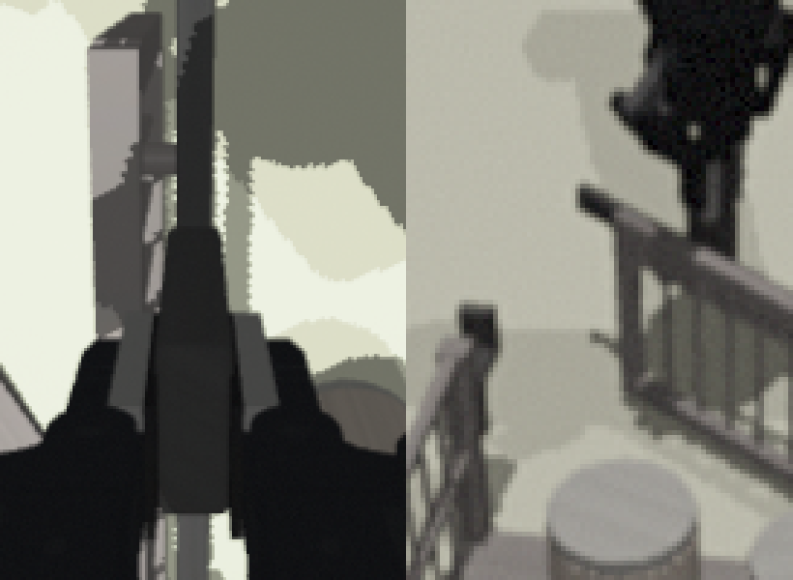

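The grasp holds: the opening reads 11.5 mm at 59 N, and the picture shows the tab between both pads. Now I work out the lift and the swing.

Run:
```python
from h import *
v=np.load('v.npy'); k=dict(gz=-23.7,sgn=-1); th=v[3]; print(th)
A=lambda t,a:tpose(v,t,a,**k)
b=A(th,0)
for a in(.06,.12,.18,.24,.3): print(a,rel(*b,*A(th,a)))
b=A(th,.3)
for t in(.46,.40,.34,.28,.22,.16,.1,.04,0): print(t,rel(*b,*A(t,.3)))
```

```text
0.507862951944186
0.06 [-0.53  0.   -7.19  0.    0.06  0.  ]
0.12 [ -1.5    0.   -14.33   0.     0.12   0.  ]
0.18 [ -2.89   0.   -21.4    0.     0.18  -0.  ]
0.24 [ -4.7    0.   -28.37   0.     0.24  -0.  ]
0.3 [ -6.93   0.   -35.23   0.     0.3    0.  ]
0.46 [ 0.52 -9.26  0.16  0.01  0.   -0.05]
0.4 [  0.57 -20.88   0.18   0.03  -0.    -0.1 ]
0.34 [ -0.04 -32.48  -0.01   0.05  -0.    -0.16]
0.28 [ -1.31 -44.03  -0.41   0.07  -0.    -0.22]
0.22 [ -3.25 -55.47  -1.01   0.09   0.    -0.28]
0.16 [ -5.84 -66.78  -1.81   0.1   -0.    -0.33]
0.1 [ -9.07 -77.9   -2.8    0.12   0.    -0.39]
0.04 [-12.93 -88.79  -4.     0.14  -0.    -0.45]
0 [-15.85 -95.91  -4.9    0.15  -0.    -0.49]
```

Call:
{"op": "servo_tool", "data": {"rows": [[[0, -0.5, 0, -7.2, 0, 0.06, 0], [0, -1.5, 0, -14.3, 0, 0.12, 0], [0, -2.9, 0, -21.4, 0, 0.18, 0], [0, -4.7, 0, -28.4, 0, 0.24, 0], [0, -6.9, 0, -35.2, 0, 0.3, 0], [0, -6.9, 0, -35.2, 0, 0.3, 0], [0, -6.9, 0, -35.2, 0, 0.3, 0]]]}}

```text
clock: 5.15
position: [512.4, -59.5, 159.8]
ee_rot: [-0.506, 0.85, -0.076, -0.128]
contact_force: [0.6, -2.3, 0.9]
gripper_width: 11.3
grasp_force: 59.5
```

Run:
```python
from h import *
v=np.load('v.npy'); k=dict(gz=-23.7,sgn=-1); p0,R0=here(); st=arm.read_state()
print(st['contact_force'],st['gripper_width'],rel(p0,R0,*tpose(v,v[3],.3,**k)))
```

```text
[ 0.64 -2.29  0.9 ] 11.33469468670189 [ 0.24  0.43 -0.64  0.    0.   -0.  ]
```

Call:
{"op": "servo_tool", "data": {"rows": [[[0, 0.5, -9.3, 0.2, 0.01, 0, -0.05], [0, 0.6, -20.9, 0.2, 0.03, 0, -0.1], [0, 0, -32.5, 0, 0.05, 0, -0.16], [0, -1.3, -44, -0.4, 0.07, 0, -0.22], [0, -3.3, -55.5, -1, 0.09, 0, -0.28], [0, -5.8, -66.8, -1.8, 0.1, 0, -0.33], [0, -9.1, -77.9, -2.8, 0.12, 0, -0.39], [0, -12.9, -88.8, -4, 0.14, 0, -0.45], [0, -12.9, -88.8, -4, 0.14, 0, -0.45]]]}}

```text
clock: 6.28
position: [597.0, -90.3, 160.0]
ee_rot: [-0.69, 0.708, -0.105, -0.106]
contact_force: [0.7, -1.9, 0.3]
gripper_width: 11.1
grasp_force: 59.5
```

Run:
```python
from h import *
v=np.load('v.npy'); k=dict(gz=-23.7,sgn=-1); p0,R0=here(); st=arm.read_state()
print(st['contact_force'],st['gripper_width'])
for t in(.04,.01): print(rel(p0,R0,*tpose(v,t,.3,**k)))
```

```text
[ 0.67 -1.86  0.32] 11.122700304320107
[-0.65  0.3  -0.79 -0.    0.   -0.  ]
[-0.28 -5.5  -0.67  0.01  0.   -0.03]
```

Free motion so far. I close the last few hundredths of a rad against the stop and watch the force.

Call:
{"op": "servo_tool", "data": {"rows": [[[0, -1, -3, -0.3, 0.01, 0, -0.02], [0, -2, -6, -0.8, 0.01, 0, -0.04], [0, -2, -8, -1, 0.01, 0, -0.04], [0, -2, -8, -1, 0.01, 0, -0.04]]]}}

```text
clock: 6.78
position: [604.3, -89.9, 161.2]
ee_rot: [0.704, -0.694, 0.107, 0.107]
contact_force: [1.2, -8.2, 2.0]
gripper_width: 10.9
grasp_force: 59.4
```

Run:
```python
from h import *
v=np.load('v.npy'); k=dict(gz=-23.7,sgn=-1); p0,R0=here(); st=arm.read_state()
print(st['contact_force'],st['gripper_width'])
print(rel(p0,R0,*tpose(v,0,.3,**k)))
b=tpose(v,0,.3,**k)
for a in(.24,.18,.12,.06,0,-.03): print(a,rel(*b,*tpose(v,0,a,**k)))
w=save('top','t3.png'); save('scene','s3.png')
```

```text
[ 1.24 -8.23  2.02] 10.94176599775064
[-0.04 -0.1   0.66  0.   -0.    0.  ]
0.24 [ 0.1  -0.    7.21 -0.   -0.06  0.  ]
0.18 [-0.23  0.   14.4   0.   -0.12  0.  ]
0.12 [-0.99 -0.   21.57  0.   -0.18  0.  ]
0.06 [-2.18 -0.   28.68  0.   -0.24  0.  ]
0 [-3.79 -0.   35.7   0.   -0.3   0.  ]
-0.03 [-4.76 -0.   39.17  0.   -0.33  0.  ]
```

Call:
{"op": "servo_tool", "data": {"rows": [[[0, 0, 0, 7.5, 0, -0.06, 0], [0, -0.2, 0, 14.8, 0, -0.12, 0], [0, -1, 0, 22, 0, -0.18, 0], [0, -2.2, 0, 29, 0, -0.24, 0], [0, -3.5, 0, 35, 0, -0.29, 0], [0, -3.5, 0, 35, 0, -0.29, 0]]]}}

```text
clock: 7.62
position: [604.9, -97.6, 126.7]
ee_rot: [0.712, -0.702, 0.004, 0.004]
contact_force: [0.3, -7.8, 3.3]
gripper_width: 10.8
grasp_force: 59.9
```

Run:
```python
from h import *
v=np.load('v.npy'); k=dict(gz=-23.7,sgn=-1); p0,R0=here(); st=arm.read_state()
print(st['contact_force'],st['gripper_width'])
print(rel(p0,R0,*tpose(v,0,0,**k)))
s=save('scene','s4.png')
cv2.imwrite('pics/m4.png',cv2.resize(s[120:240,140:300],(800,600),interpolation=3)[:,:,::-1])
```

```text
[ 0.29 -7.79  3.31] 10.762653664477776
[-0.58  0.44  1.35  0.   -0.01 -0.  ]
```

View pics/m4.png

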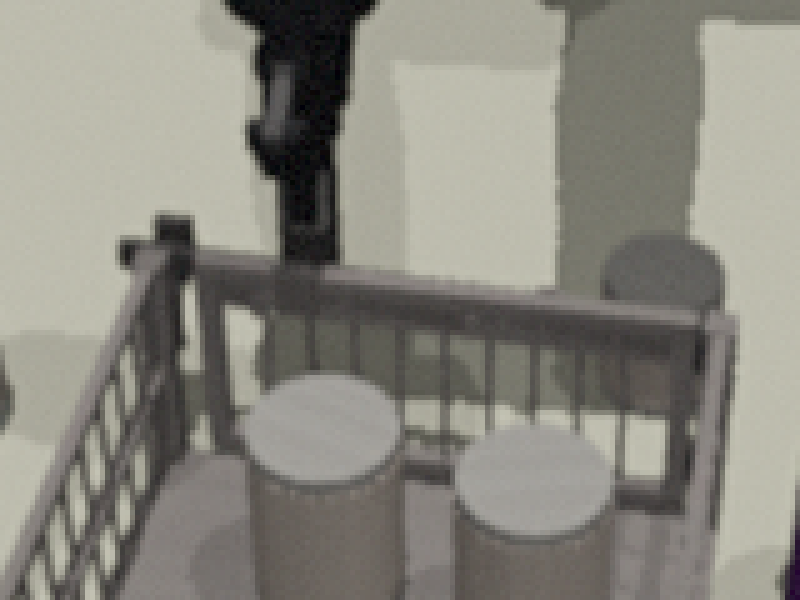

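The gate is shut and the bar nose shows through the keeper at crop (130,250). I release and rise.

Call:
{"op": "servo_tool", "data": {"rows": [[[0, -0.5, 0, 1.3, 0, -0.01, 0], [60, -0.5, 0, 1.3, 0, -0.01, 0], [60, -0.5, 0, 1.3, 0, -0.01, 0], [60, -0.5, 0, 0, 0, -0.01, 0], [60, 0, 0, -30, 0, 0, 0], [60, 0, 0, -70, 0, 0, 0], [60, 0, 0, -110, 0, 0, 0], [60, 0, 60, -130, 0, 0, 0], [60, 0, 120, -140, 0, 0, 0], [60, 0, 120, -140, 0, 0, 0]]]}}

```text
clock: 8.93
position: [482.3, -95.2, 268.1]
ee_rot: [0.713, -0.701, 0.004, 0.003]
contact_force: [1.0, -0.0, 0.1]
gripper_width: 60.1
grasp_force: 0.0
```

Run:
```python
from h import *
v=np.load('v.npy'); s=save('scene','s5.png'); t=save('top','t5.png')
a=cv2.resize(s[120:220,150:300],(400,267),interpolation=3);b=cv2.resize(s[130:170,160:220],(400,267),interpolation=3)
c=cv2.resize(t[150:280,160:400],(400,217),interpolation=3);d=cv2.resize(t[195:235,270:344],(400,217),interpolation=3)
cv2.imwrite('pics/m5.png',np.vstack([np.hstack([a,b]),np.hstack([c,d])])[:,:,::-1])
for al in(0,.1,.2):
  e=np.array([220*np.cos(al),220*np.sin(al)]); print(al,[proj(n,gate2w(v,80+e[0],-16,120+e[1],0)) for n in('scene','top')])
for th in(0,.03,.1): print(th,proj('scene',gate2w(v,200,-16,190,th)),proj('top',gate2w(v,300,-16,120,th)))
```

```text
0 [array([164.28, 171.33]), array([331.56, 207.  ])]
0.1 [array([163.86, 164.6 ]), array([333.05, 206.51])]
0.2 [array([164.29, 157.88]), array([333.68, 206.03])]
0 [201.48 153.83] [331.56 207.  ]
0.03 [202.29 152.39] [331.49 210.5 ]
0.1 [204.44 149.12] [330.89 218.67]
```

View pics/m5.png

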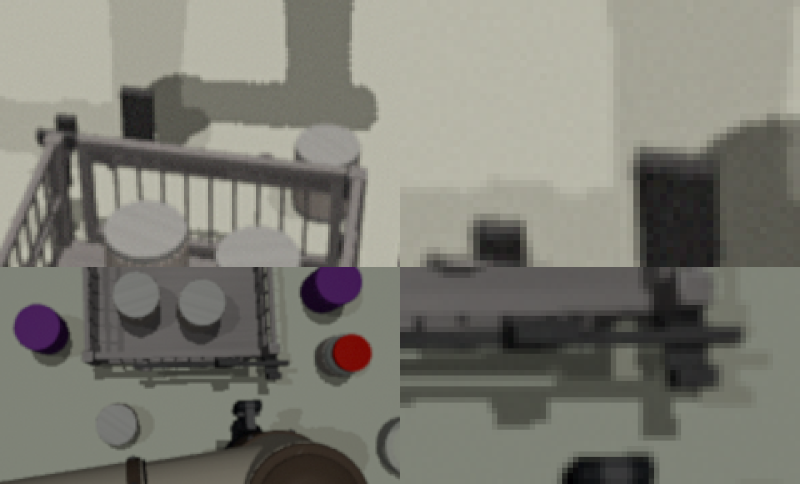

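The final pictures match the latched pose: bar end at scene (166,171) against (164,171) predicted, tab top at (201,154) as predicted, and bar end at top (332.6,207.4) against (331.6,207). The cans and the jar stand in place and the arm is clear.

```bash
python3 -c "
from bench import arm
print(arm.job_done())"
```

```text
the job is handed in; nothing more can be done
None
```

The gate is shut, the latch bar lies level in the keeper notch, and the cans and jar look unmoved in the pictures; I handed the job in at about 9 s, but the hand-in returned no verdict.

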